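# Put the chip tray away on the tile case

### The job

Put the shallow dark wooden tray away on top of the closed tile case. It lies too low and is too wide to grip where it is, so slide it out over the table's right-hand edge (seen from the robot) until one long rim hangs well clear while the tray still lies on the table, then pinch that rim and lift the tray off. Set it down gently on the case, right way up, centred on it and square with it, let go, and leave everything else on the table where it is.

Things in the scene. Friction and masses are not known exactly. Their poses are not given: they have to be found in the camera images.
- tray: shallow dark wooden tray, 0.1 kg. Origin: centre of its underside; x along its long side, z up. Floor 180 (x) by 112 (y) mm, 5 mm thick; end strips at x = +-87 mm, 13 mm high; 137 mm over the rims, 17 mm high. Starts flat on the table near the right-hand edge, long side within 0.35 rad of the edge's direction, -y rim towards the edge; slides easily when pushed on a rim
- tray_center (a point): centre of the tray, 8.5 mm above its underside
- tray_rim_a (a point): upper outer edge, at its middle, of the long rim on the tray's -y side: (0, -68, 14.8) mm in the tray's frame. The rim is a straight board 180 mm long, 6 mm thick, 16 mm wide, splayed outward at 45 degrees: its mid-plane runs from y = -55, z = 3.5 to y = -66.3, z = 14.8 mm. A gripper tilted 45 degrees, pointing down and inward, pinches it squarely; it needs free room below
- tray_rim_b (a point): the same point of the mirrored rim on the tray's +y side: (0, 68, 14.8) mm in the tray's frame
- table_edge (a point): point on the top of the table's right-hand edge. The edge is straight, parallel to the world x axis at this y; the table (pine, top at z = 0, 35 mm thick) lies on the +y side of it, free air on the -y side
- case_top (a point): centre of the flat top of the closed tile case, a black box with metal trim that is fixed on the table to the left of the tray: 250 (x, long side) by 110 (y) by 70 mm high; axes along the case, z up
- stack_center (a point): bystander: centre of a stack of four green-backed tiles, 49 by 32 by 40 mm high, nearer the robot than tray and case
- ashtray_center (a point): bystander: centre of a round glass ashtray, 100 mm across, 30 mm high, at the far side of the table
- dish_center (a point): bystander: centre of a round white chip dish, 100 mm across, 22 mm high, at the far side of the table
- mug_center (a point): bystander: centre of a white mug, 76 mm across with a handle, 85 mm high, beyond the case on the left
- tile0_center (a point): bystander: centre of a single green-backed tile, 24 by 32 by 20 mm, left of the case, far side
- tile1_center (a point): bystander: a tile like it, left of the case
- tile2_center (a point): bystander: a tile like it, left of the case, near the mug
Things that resemble listed ones, but are neither listed nor needed, are in the scene too. There is more than one size of the tray; the one meant has the size given above.

How it is judged:
By the outcome, as a careful person would: the job done as asked, in the order asked, and still so for the second after the job is handed in, with the robot touching nothing.
It also fails if it takes over 58 s, if anything falls off the work surface, if the arm or the gripper's body presses on something with over 40 N, if the wrist force passes 120 N, or if a joint passes its speed limit or range.

### The arm

A 6-joint arm with a two-finger parallel gripper is mounted at the origin on the work surface. World frame = base frame: x ahead of the robot, y to its left, z up, the work surface at z = 0. Lengths are in m, angles in rad, forces in N, time in s.
With the tool pointing down it reaches from about 0.225 to 0.875 m from the base axis. Payload 3.4 kg.
Tool frame: the origin (TCP) lies on the centre line of the jaws, within the pads' length; the fingertips stand 17 mm ahead of it and the grasp point (between the pads) lies 2 mm behind it (manip.finger_overhang is the distance from the TCP to the fingertips, in m); y points along the fingers, x is the direction in which the jaws open and shut, and the axes are right-handed (so a half turn about y gives the same grasp; the last joint's range is limited). The gripper opens to 85 mm and grips with 20 to 120 N. Pads are 22 mm wide; open, the fingers measure 114 mm over their backs; the gripper's body (76 mm by 85 mm) begins 54 mm behind the grasp point. The pads swing forward as they close: fully open they stand 13 mm farther back than shut.
Start: joints at [-1.461, 0.276, 1.505, -0, 1.361, -0.121], TCP at [0.132, -0.56, 0.248] pointing down, gripper open.
Joint ranges: [-2.89, 2.89], [-0.75, 2.08], [0.22, 2.7], [-1.18, 4.32], [0.11, 2.71], [-2.7, 2.7]. Speed limits (rad/s): [2.57, 2.57, 3.14, 3.14, 3.14, 3.14].

### API

Orientations are given as a unit quaternion [w, x, y, z].
In Python, from rig import manip gives the robot as it stands.
- The arm moves only by the tool arm_command, never from a script. Its argument "commands" is a list of rows, each a list of 3 entries, a list of its own where there are three numbers: the finger opening in cm, from 0 to 8.54, then the shift along the world's x, y, z in cm, then the turn about the world's z in rad. A call has 1 to 12 rows; each row shifts and turns the commanded pose from where the row before left it; what a row does not reach is not made up. A row lasts 1/10 s, in which the tool goes at most 50 mm and 8.59 degrees, less where a joint would pass 70% of its speed; a pose out of reach is approached as far as the arm can. A call with a gripper value outside its range is refused whole. The fingers move at their own pace and stop on an object; "grip_force" is the grip in N (left out, the last holds). Time passes only in rows, so rows that do not move let the fingers close. It gives the time, the measured TCP pose, the force and the opening at its end, in the units of the state.
- manip.get_state(): the state, without advancing time (a new reading comes with each control period).
- manip.get_image(name): name is "side" or "top"; returns a dict with "pixels" (400x640x3 uint8, red, green, blue), "range_z" (400x640 float32, m along the optical axis (not along the pixel's ray), 0 where there is no reading), "intrinsics" (3x3 intrinsics, pixels), "R" (3x3) and "t" (3): a world point X has camera coordinates R X + t. Camera axes: x right, y down, z forward; pixel columns grow to the right and rows downward; lengths in m; the calibration is good to about 2 mm. A picture is of the moment at which its call begins.
- manip.sign_off(): hands the job in, once; it reports no verdict.
The state is a dict: "clock": time; "qpos": joint angles; "qd": joint speeds; "effort": joint torques, N m; "position": TCP position; "ee_rot": TCP orientation; "contact_force": force on the tool from outside, world axes, zero at the start; "moment": the same for the moment, N m; "width": finger opening in m.
Only numpy, scipy, OpenCV 4.12 (cv2) and the standard library are available. Lean on these libraries where they do the work, as an engineer would, in place of code of your own. Each camera call takes 0.05 s, during which the arm holds its last target.

## Working session

There is one attempt and no reset: what is moved stays moved. The work goes in short steps, Python scripts to look and compute and a tool call to move; the robot and the scene stay as the last step left them, time stands still between calls to the robot, and variables do not carry over. Pictures are saved under pics/ and viewed, and the job is handed in when it is done.

Besides the shell and the picture viewer there is one more tool, called in YAML: its name, and indented under it one key for each argument. arm_command: Moves the arm, as the interface text tells. Its arguments: {"type":"object","properties":{"commands":{"type":"array"},"grip_force":{"type":"number"}},"required":["commands"]}

```bash
ls -la; mkdir -p pics; python3 - <<'E'
from rig import manip
import cv2,numpy as np
print([a for a in dir(manip) if a[0]!='_'], manip.finger_overhang)
s=manip.get_state()
for k,v in s.items(): print(k,np.round(v,4))
for n in("top","side"):
    d=manip.get_image(n); np.savez(f"pics/{n}0.npz",**d)
    cv2.imwrite(f"pics/{n}0.png",d["pixels"][:,:,::-1])
    print(n,d["intrinsics"].round(1).tolist(),(-d["R"].T@d["t"]).round(3),d["R"].round(3).tolist())
E
```

```text
total 12
drwxr-xr-x  3 agent agent 4096 Dec  6 10:35 .
drwxr-xr-x 23 root  root  4096 Dec  6 10:35 ..
drwxr-xr-x  2 agent agent 4096 Dec  6 10:35 pics
['MotionError', 'finger_overhang', 'get_image', 'get_state', 'sign_off'] 0.017
clock 0.0
qpos [-1.461   0.2766  1.5061  0.      1.3607 -0.121 ]
qd [ 0.0007 -0.0014  0.0008  0.0008  0.0002  0.0009]
effort [ 1.20000e-03 -4.16772e+01 -2.45800e+01 -0.00000e+00  1.10000e-02
  0.00000e+00]
position [ 0.1315 -0.5593  0.2474]
ee_rot [ 0.5547 -0.5538  0.4396 -0.4386]
contact_force [-0.6115 -0.0446 -0.5004]
moment [ 0.0185  0.026  -0.0398]
width 0.0851
top [[436.6, 0.0, 313.1], [0.0, 436.6, 191.3], [0.0, 0.0, 1.0]] [0.404 0.025 1.132] [[-0.004, -1.0, -0.004], [-0.993, 0.004, -0.122], [0.122, 0.004, -0.993]]
side [[366.5, 0.0, 321.9], [0.0, 366.5, 200.6], [0.0, 0.0, 1.0]] [0.43  0.629 0.705] [[-0.984, -0.18, 0.01], [-0.136, 0.705, -0.696], [0.118, -0.686, -0.718]]
```

View pics/top0.png

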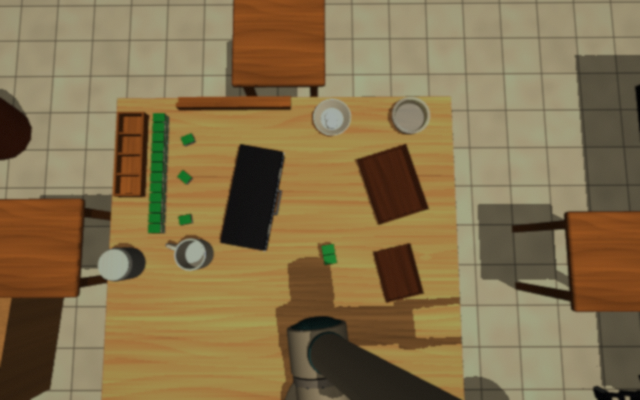

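View pics/side0.png

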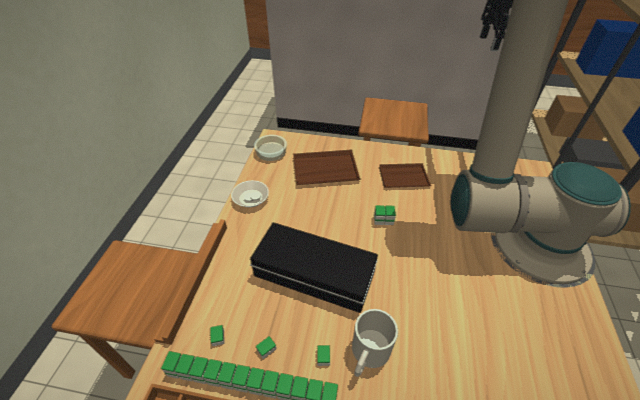

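Candidates for the tray: the larger dark tray at top (392,184), the smaller dark tray at top (398,272), and the brown open rack at (131,155). By size (about 175 by 130 mm), I take the one at (392,184). Next I'll measure it and look at a close crop.

```bash
cat > h.py <<'E'
import numpy as np,cv2
def pts(d):
    K=d["intrinsics"];z=d["range_z"];v,u=np.mgrid[0:400,0:640]
    c=np.stack([(u-K[0,2])/K[0,0]*z,(v-K[1,2])/K[1,1]*z,z],-1)
    P=(c-d["t"])@d["R"]; P[z<=0]=np.nan
    return P
def pix(d,X):
    c=d["R"]@np.asarray(X)+d["t"]; q=d["intrinsics"]@c; return q[:2]/q[2]
def topo(d,x0,x1,y0,y1,res=0.001):
    "rectangle rows"
E
python3 - <<'E'
from h import *
d=dict(np.load("pics/top0.npz")); P=pts(d); I=d["pixels"].astype(int)
def comp(box,cond,name):
    m=np.zeros((400,640),np.uint8); a,b,c,e=box
    m[c:e,a:b]=cond[c:e,a:b]; m=cv2.morphologyEx(m,cv2.MORPH_OPEN,np.ones((3,3)))
    n,l,s,_=cv2.connectedComponentsWithStats(m); k=1+np.argmax(s[1:,4]); q=P[l==k]; q=q[np.isfinite(q).all(1)]
    r=cv2.minAreaRect((q[:,:2]*1000).astype(np.float32))
    print(name,len(q),"rect c,size,ang",np.round(r[0],1),np.round(r[1],1),round(r[2],2),"z",np.percentile(q[:,2],[5,50,95]).round(4), cv2.boxPoints(r).round(1).tolist())
dark=(I.sum(2)<200)
comp((340,440,135,235),dark,"tray"); comp((365,430,236,310),dark,"small")
zz=P[:,:,2]
comp((210,300,130,260),(zz>0.055)&(zz<.085),"case"); comp((210,300,130,260),(zz>0.055)&(zz<.085)&(I.sum(2)<130),"case dark")
comp((315,345,235,270),(zz>.025),"stack")
# table edge
for v in (130,180,230,270):
    r=zz[v]; ok=np.where((abs(r)<.02))[0]; print(v,ok.max(),P[v,ok.max()].round(4),P[v,ok.max()+1].round(3))
print("table z",[P[v,u].round(4).tolist() for v,u in((130,370),(240,380),(230,440),(270,200))])
c=d["pixels"][130:310,300:470,::-1]
cv2.imwrite("pics/crop0.png",cv2.resize(c,None,fx=3.3,fy=3.3,interpolation=cv2.INTER_CUBIC))
E
```

```text
tray 3570 rect c,size,ang [ 561.2 -174.8] [177.7 135.6] 17.71 z [0.0013 0.0055 0.0152] [[456.0, -137.1999969482422], [497.20001220703125, -266.3999938964844], [666.5, -212.3000030517578], [625.2000122070312, -83.19999694824219]]
small 1984 rect c,size,ang [ 332.2 -184. ] [132.5  97.6] 13.34 z [0.0001 0.0042 0.0111] [[256.5, -151.8000030517578], [279.0, -246.8000030517578], [408.0, -216.1999969482422], [385.3999938964844, -121.19999694824219]]
case 4571 rect c,size,ang [523.1 178.4] [112.7 249.9] 79.64 z [0.0658 0.0693 0.0725] [[390.0, 145.39999389648438], [635.9000244140625, 100.5], [656.0999755859375, 211.3000030517578], [410.29998779296875, 256.29998779296875]]
case dark 4429 rect c,size,ang [523.7 179.5] [110.3 246. ] 79.64 z [0.0659 0.0693 0.0725] [[392.79998779296875, 147.3000030517578], [634.7999877929688, 103.0999984741211], [654.5999755859375, 211.60000610351562], [412.6000061035156, 255.8000030517578]]
stack 245 rect c,size,ang [381.  -10.1] [48.9 31.8] 9.16 z [0.036  0.0398 0.0431] [[354.3999938964844, 1.7000000476837158], [359.3999938964844, -29.700000762939453], [407.70001220703125, -21.899999618530273], [402.6000061035156, 9.5]]
130 452 [ 0.7051 -0.3396  0.0009] [ 0.905 -0.587 -0.751]
180 454 [ 5.712e-01 -3.395e-01 -3.000e-04] [ 0.683 -0.588 -0.758]
230 456 [ 0.4408 -0.3385  0.0012] [ 0.465 -0.583 -0.745]
270 458 [ 0.339  -0.3402 -0.0019] [ 0.296 -0.587 -0.754]
table z [[0.7073, -0.1228, -0.0035], [0.4159, -0.142, 0.0025], [0.441, -0.2977, -0.0001], [0.3417, 0.3184, 0.0039]]
```

View pics/crop0.png

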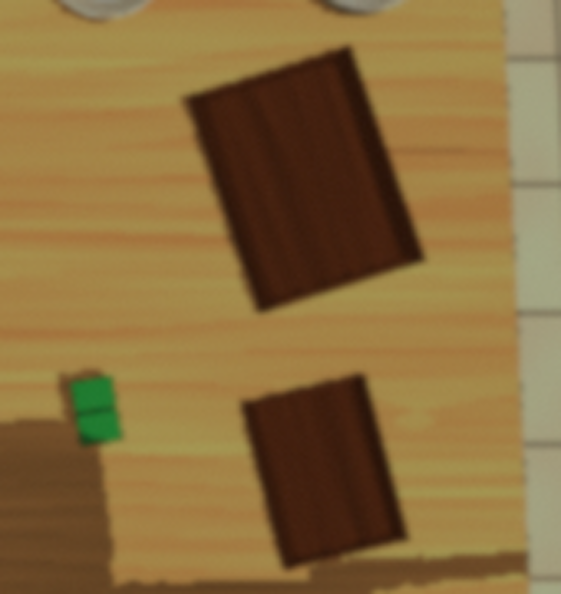

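The crop shows the large tray upper centre, with its yaw and size matching the brief. The smaller look-alike is below it. Next I'll check where the open fingertips stand relative to the TCP.

```bash
python3 - <<'E'
from h import *
d=dict(np.load("pics/side0.npz")); P=pts(d)
q=P[0:60,470:525].reshape(-1,3); q=q[np.isfinite(q).all(1)]
m=(abs(q[:,0]-.1315)<.09)&(abs(q[:,1]+.56)<.09)
q=q[m]; print(len(q), np.percentile(q[:,2],[0,1,5,20]).round(4)); i=np.argsort(q[:,2])[:12]; print(q[i].round(3))
E
```

```text
1021 [0.2427 0.2456 0.2541 0.2807]
[[ 0.14  -0.601  0.243]
 [ 0.151 -0.606  0.243]
 [ 0.146 -0.599  0.243]
 [ 0.128 -0.513  0.244]
 [ 0.138 -0.598  0.244]
 [ 0.14  -0.604  0.244]
 [ 0.125 -0.512  0.244]
 [ 0.144 -0.595  0.245]
 [ 0.15  -0.601  0.245]
 [ 0.123 -0.51   0.245]
 [ 0.112 -0.512  0.246]
 [ 0.115 -0.511  0.246]]
```

arm_command:
  commands:
    - [8.5,[2.5,3.0,0],0.137]
    - [8.5,[2.5,3.0,0],0.137]
    - [8.5,[2.5,3.0,0],0.137]
    - [8.5,[2.5,3.0,0],0.137]
    - [8.5,[2.5,3.0,0],0.137]
    - [8.5,[2.5,3.0,0],0.137]
    - [8.5,[2.5,3.0,0],0.137]
    - [8.5,[2.5,3.0,0],0.137]
    - [8.5,[2.5,3.0,0],0.137]
    - [8.5,[2.5,3.0,0],0.137]
    - [8.5,[2.5,3.0,0],0.137]
    - [8.5,[2.5,3.0,0],0.137]
  grip_force: 20

```text
clock: 1.3
position: [0.4321, -0.1983, 0.2481]
ee_rot: [0.699, -0.699, -0.109, 0.109]
contact_force: [0.1, -0.1, 0.0]
width: 0.0851
```

arm_command:
  commands:
    - [8.5,[2.4,3.2,0],0]
    - [8.5,[2.4,3.2,0],0]
    - [8.5,[2.4,3.2,0],0]
    - [8.5,[2.4,3.2,-2],0]
    - [8.5,[0,0,-4],0]
    - [8.5,[0,0,-4],0]
    - [8.5,[0,0,-4],0]
    - [8.5,[0,0,-4],0]
    - [8.5,[0,0,-3],0]
    - [8.5,[0,0,0],0]

```text
clock: 2.3
position: [0.5238, -0.0708, 0.0343]
ee_rot: [0.7, -0.697, -0.104, 0.11]
contact_force: [-0.5, -0.2, 0.5]
width: 0.085
```

```bash
cat > look.py <<'E'
import sys; from h import *; from rig import manip
n,name=sys.argv[1:3]; a,b,c,e=map(int,sys.argv[3:7])
d=manip.get_image(n); np.savez(f"pics/{name}.npz",**d)
im=d["pixels"][c:e,a:b,::-1]; f=min(780/(b-a),580/(e-c))
cv2.imwrite(f"pics/{name}.png",cv2.resize(im,None,fx=f,fy=f,interpolation=cv2.INTER_CUBIC))
s=manip.get_state(); print(s["clock"],s["position"].round(4) if hasattr(s["position"],"round") else s["position"],s["contact_force"])
E
python3 look.py side side1 230 480 60 280
```

```text
2.35 [ 0.5258 -0.0713  0.0366] [-0.13100619  0.40944496 -0.14209571]
```

View pics/side1.png

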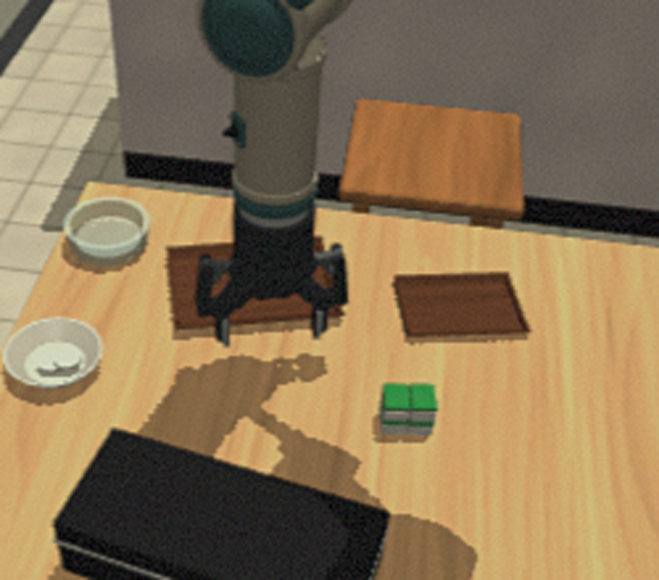

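The picture shows both fingertips, at crop (222,338) and (318,330), behind the large tray's inner rim. I'll lower them the rest of the way and then push.

arm_command:
  commands:
    - [8.5,[0.5,0,-1.4],0]
    - [8.5,[0.3,0,-1.2],0]
    - [8.5,[0,0,0],0]
    - [8.5,[0.2,-0.9,0],0]
    - [8.5,[0.1,-0.8,0],0]
    - [8.5,[0.1,-0.8,0],0]
    - [8.5,[0.1,-0.8,0],0]
    - [8.5,[0.1,-0.8,0],-0.02]
    - [8.5,[0.1,-0.8,0],-0.03]
    - [8.5,[0.1,-0.8,0],-0.03]
    - [8.5,[0.1,-0.8,0],-0.03]
    - [8.5,[0,0,0],0]

```text
clock: 3.55
position: [0.5449, -0.1381, 0.0123]
ee_rot: [-0.704, 0.704, 0.068, -0.068]
contact_force: [-0.1, -0.7, 0.3]
width: 0.0849
```

```bash
python3 look.py top top2 300 480 110 310
```

```text
3.6 [ 0.5446 -0.1375  0.0122] [ 0.24068688  0.75629475 -0.07147864]
```

View pics/top2.png

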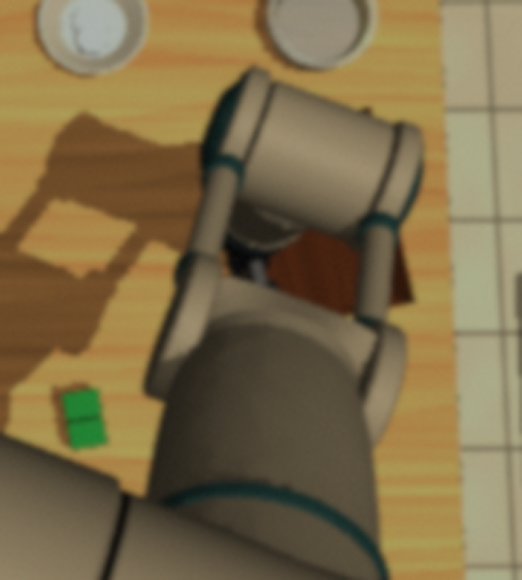

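arm_command:
  commands:
    - [8.5,[0.1,-0.8,0],-0.03]
    - [8.5,[0.1,-0.8,0],-0.03]
    - [8.5,[0.1,-0.8,0],-0.03]
    - [8.5,[0.1,-0.8,0],-0.03]
    - [8.5,[0.1,-0.8,0],-0.03]
    - [8.5,[0,-0.8,0],-0.03]
    - [8.5,[0,-0.8,0],-0.013]
    - [8.5,[0,-0.8,0],0]
    - [8.5,[0,-0.8,0],0]
    - [8.5,[0,-0.7,0],0]
    - [8.5,[0,0,0],0]

```text
clock: 4.7
position: [0.5498, -0.217, 0.0124]
ee_rot: [-0.707, 0.707, 0.0, 0.0]
contact_force: [-0.4, -0.1, -0.4]
width: 0.0852
```

```bash
python3 look.py top top3 300 480 110 310; python3 look.py side side3 230 480 60 280
```

```text
4.75 [ 0.5496 -0.2164  0.0124] [0.8590835  0.02800724 0.33270767]
4.8 [ 0.5495 -0.216   0.0124] [ 0.58600875  0.36609631 -0.05863357]
```

View pics/top3.png

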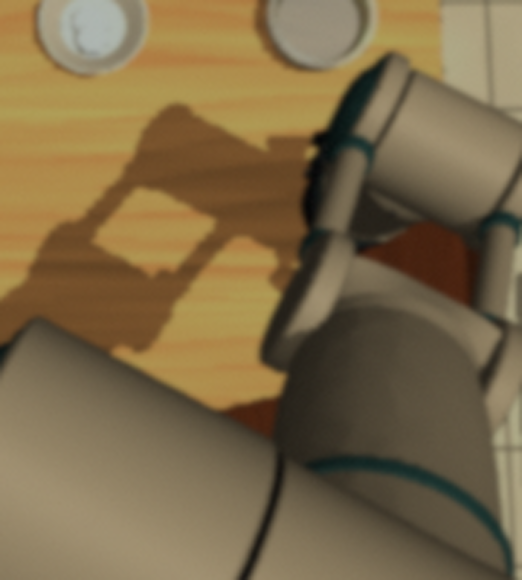

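View pics/side3.png

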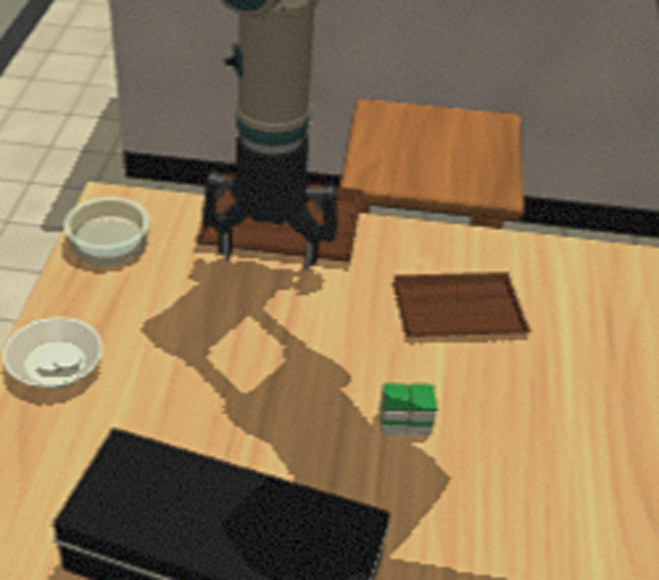

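The tray is square with the edge, with the rim about 24 mm over it. I'll push a little farther, back off, then measure.

arm_command:
  commands:
    - [8.5,[0,-0.7,0],0]
    - [8.5,[0,-0.7,0],0]
    - [8.5,[0,0,0],0]
    - [8.5,[0,1.5,0],0]
    - [8.5,[0,1,3],0]
    - [8.5,[0,0,4],0]
    - [8.5,[0,0,4],0]
    - [8.5,[-2,4,3],-0.14]
    - [8.5,[-2,4,0],-0.14]
    - [8.5,[-2,4,0],-0.14]
    - [8.5,[-2,4,0],-0.14]
    - [8.5,[0,0,0],-0.14]

```text
clock: 6.0
position: [0.4659, -0.042, 0.1499]
ee_rot: [0.665, -0.664, 0.245, -0.241]
contact_force: [-0.7, -0.6, -1.1]
width: 0.0854
```

```bash
python3 look.py top top4 300 520 110 310;  python3 look.py side side4 230 480 60 280; python3 - <<'E'
from h import *
d=dict(np.load("pics/top4.npz")); P=pts(d); I=d["pixels"].astype(int)
cond=(I.sum(2)<200)&(P[:,:,2]>-.05)&(P[:,:,2]<.05)
m=np.zeros((400,640),np.uint8); m[135:225,395:490]=cond[135:225,395:490]; m=cv2.morphologyEx(m,cv2.MORPH_OPEN,np.ones((3,3)))
n,l,s,_=cv2.connectedComponentsWithStats(m); k=1+np.argmax(s[1:,4]); q=P[l==k]
r=cv2.minAreaRect((q[:,:2]*1000).astype(np.float32)); print(s[k],r,cv2.boxPoints(r).round(1).tolist(),np.percentile(q[:,2],[5,50,95]))
E
```

```text
6.05 [ 0.4683 -0.0441  0.1502] [ 0.48519147 -0.68251969  0.79142776]
6.1 [ 0.4698 -0.0456  0.1504] [ 1.15769024 -0.91240077  0.41817267]
[ 417  155   56   68 3592] ((549.406005859375, -310.7218933105469), (134.6886749267578, 177.632568359375), 89.87713623046875) [[460.3999938964844, -377.8999938964844], [638.0999755859375, -378.29998779296875], [638.4000244140625, -243.60000610351562], [460.70001220703125, -243.1999969482422]] [0.00116234 0.00570695 0.01516965]
```

View pics/top4.png

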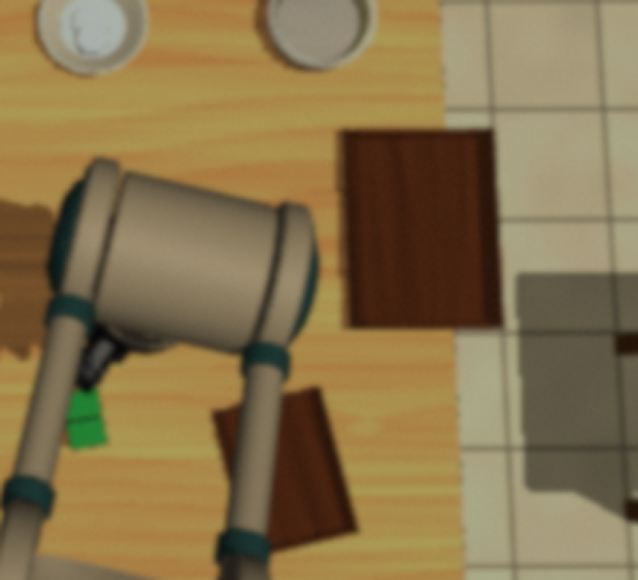

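The tray centre is at (549,-311) mm with yaw about 0. The rim hangs 39 mm over the edge and the tray lies flat. I'll go above the hanging rim with the jaws across it and partly closed.

arm_command:
  commands:
    - [3,[0.9,-3.6,0],-0.097]
    - [3,[0.9,-3.6,0],-0.097]
    - [3,[0.9,-3.6,0],-0.097]
    - [3,[0.9,-3.6,0],-0.097]
    - [3,[0.9,-3.6,0],-0.097]
    - [3,[0.9,-3.6,0],-0.097]
    - [3,[0.9,-3.6,0],-0.097]
    - [3,[0.9,-3.6,0],-0.097]
    - [3,[0.7,-3.7,0],-0.096]
    - [3,[0,0,0],0]
    - [3,[0,0,0],0]

```text
clock: 7.2
position: [0.5497, -0.3735, 0.1492]
ee_rot: [0.5, -0.5, 0.5, -0.499]
contact_force: [0.8, 0.4, 0.2]
width: 0.0301
```

```bash
cat > tip.py <<'E'
import sys; from h import *; from rig import manip
s=manip.get_state(); p=np.array(s["position"]); q=s["ee_rot"]
print(s["clock"],p.round(4),"w",s["width"],"yaw",2*np.arctan2(q[3],q[0]) if q[0]>0 else 2*np.arctan2(-q[3],-q[0]), np.round(s["contact_force"],2))
d=manip.get_image("side"); np.savez("pics/tip_%s.npz"%sys.argv[1],**d); P=pts(d).reshape(-1,3)
m=np.isfinite(P).all(1)&(abs(P[:,0]-p[0])<.05)&(abs(P[:,1]-p[1])<.07)&(P[:,2]>p[2]-.04)&(P[:,2]<p[2]+.1)
Q=P[m]; 
for lo,hi in((-.07,0),(0,.07)):
    R=Q[(Q[:,1]-p[1]>lo)&(Q[:,1]-p[1]<hi)]
    if len(R): i=np.argsort(R[:,2])[:5]; print(len(R),"tip dz",(R[i,2]-p[2]).round(4),"at",(R[i]-p).round(3).tolist()[:2])
u,v=pix(d,p); a=int(max(0,min(640-160,u-80)));b=int(max(0,min(400-120,v-60)))
cv2.imwrite("pics/tip_%s.png"%sys.argv[1],cv2.resize(d["pixels"][b:b+120,a:a+160,::-1],None,fx=4,fy=4,interpolation=cv2.INTER_CUBIC)); print("crop origin",a,b)
E
python3 tip.py a
```

```text
7.2 [ 0.5497 -0.3735  0.1492] w 0.030113880028395736 yaw -1.569109647257178 [0.85 0.43 0.16]
43 tip dz [-0.0138 -0.0107 -0.0083 -0.0045 -0.0027] at [[-0.009, -0.012, -0.014], [-0.009, -0.013, -0.011]]
381 tip dz [-0.0165 -0.0157 -0.0151 -0.015  -0.0147] at [[0.007, 0.022, -0.016], [0.004, 0.023, -0.016]]
crop origin 260 28
```

View pics/tip_a.png

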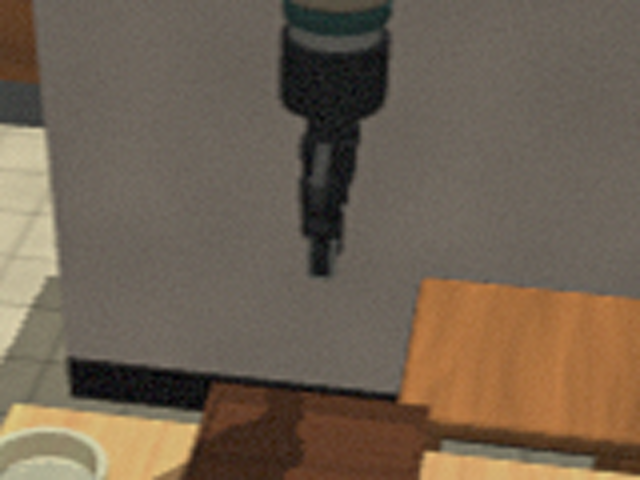

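arm_command:
  commands:
    - [3,[0,0.1,-3],0]
    - [3,[0,0,-3],0]
    - [3,[0,0,-3],0]
    - [3,[0,0,-2],0]
    - [3,[0,0,-1.2],0]
    - [3,[0,0,0],0]
    - [3,[0,0,0],0]

```text
clock: 7.95
position: [0.5505, -0.3714, 0.029]
ee_rot: [0.5, -0.5, 0.499, -0.5]
contact_force: [0.8, -0.4, -0.2]
width: 0.0298
```

```bash
python3 tip.py b
```

```text
7.95 [ 0.5505 -0.3714  0.029 ] w 0.029813328946403 yaw -1.5706450645556038 [ 0.77 -0.36 -0.17]
43 tip dz [-0.0185 -0.0183 -0.0178 -0.0173 -0.0164] at [[0.048, -0.0, -0.018], [-0.012, -0.0, -0.018]]
745 tip dz [-0.0286 -0.0285 -0.0284 -0.0283 -0.0283] at [[-0.032, 0.026, -0.029], [-0.015, 0.018, -0.029]]
crop origin 258 62
```

View pics/tip_b.png

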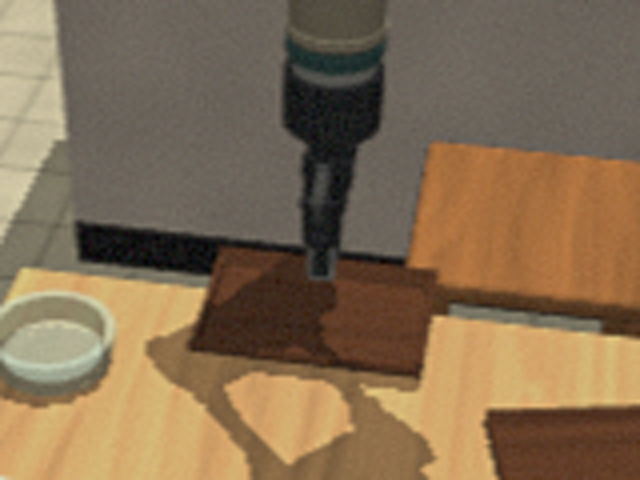

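The inner finger stands inside the tray just short of the rim. I'll lower 4 mm and close gently.

arm_command:
  commands:
    - [2.5,[0,0,-0.4],0]
    - [1.8,[0,0,0],0]
    - [0,[0,0,0],0]
    - [0,[0,0,0],0]
    - [0,[0,0,0],0]
    - [0,[0,0,0],0]
  grip_force: 25

```text
clock: 8.6
position: [0.5501, -0.372, 0.0249]
ee_rot: [-0.5, 0.5, -0.5, 0.5]
contact_force: [-0.2, 1.0, 5.4]
width: 0.0114
```

```bash
python3 tip.py c
```

```text
8.6 [ 0.5501 -0.372   0.0249] w 0.011423825093229511 yaw -1.571886667367446 [-0.2   0.97  5.36]
41 tip dz [-0.0151 -0.0148 -0.0141 -0.0128 -0.0124] at [[-0.041, -0.001, -0.015], [-0.044, -0.001, -0.015]]
733 tip dz [-0.0249 -0.0248 -0.0243 -0.0243 -0.0241] at [[0.007, 0.05, -0.025], [0.035, 0.039, -0.025]]
crop origin 258 63
```

View pics/tip_c.png

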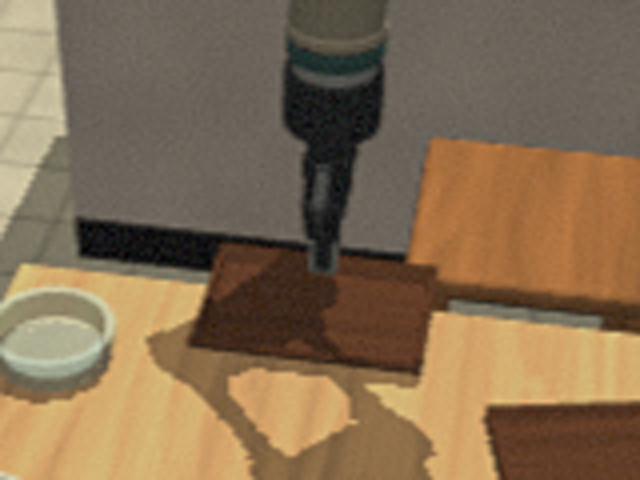

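arm_command:
  commands:
    - [0,[0,0,0.3],0]
    - [0,[0,0,0.3],0]
    - [0,[0,0,0.4],0]
    - [0,[0,0,0.5],0]
    - [0,[0,0,0],0]

```text
clock: 9.15
position: [0.5501, -0.3715, 0.0398]
ee_rot: [-0.5, 0.5, -0.5, 0.5]
contact_force: [0.4, -0.5, 0.8]
width: 0.0095
```

```bash
python3 tip.py d
```

```text
9.15 [ 0.5501 -0.3715  0.0398] w 0.009474405003312892 yaw -1.5710438776088187 [ 0.43 -0.51  0.79]
34 tip dz [-0.017  -0.0152 -0.0149 -0.0144 -0.0137] at [[-0.014, -0.0, -0.017], [-0.033, -0.001, -0.015]]
808 tip dz [-0.0328 -0.032  -0.0319 -0.0319 -0.0318] at [[0.031, 0.059, -0.033], [0.018, 0.062, -0.032]]
crop origin 258 60
```

View pics/tip_d.png

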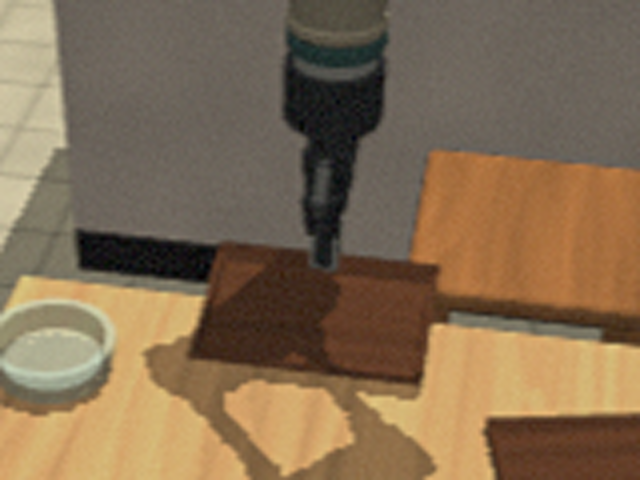

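arm_command:
  commands:
    - [0,[0,0.15,0.9],0]
    - [0,[0,0.25,1.0],0]
    - [0,[0,0.35,0.95],0]
    - [0,[0,0.45,0.95],0]
    - [0,[0,0.5,0.9],0]
    - [0,[0,0,0],0]

```text
clock: 9.8
position: [0.5507, -0.3544, 0.0881]
ee_rot: [-0.5, 0.5, -0.499, 0.501]
contact_force: [0.4, -1.5, 1.0]
width: 0.005
```

```bash
python3 tip.py e
```

```text
9.8 [ 0.5507 -0.3544  0.0881] w 0.00503128034722593 yaw -1.571985758683571 [ 0.36 -1.54  1.03]
33 tip dz [-0.0189 -0.0153 -0.0144 -0.014  -0.0135] at [[-0.03, -0.0, -0.019], [-0.026, -0.005, -0.015]]
693 tip dz [-0.04   -0.0398 -0.0397 -0.0397 -0.0396] at [[0.006, 0.025, -0.04], [-0.038, 0.027, -0.04]]
crop origin 258 49
```

View pics/tip_e.png

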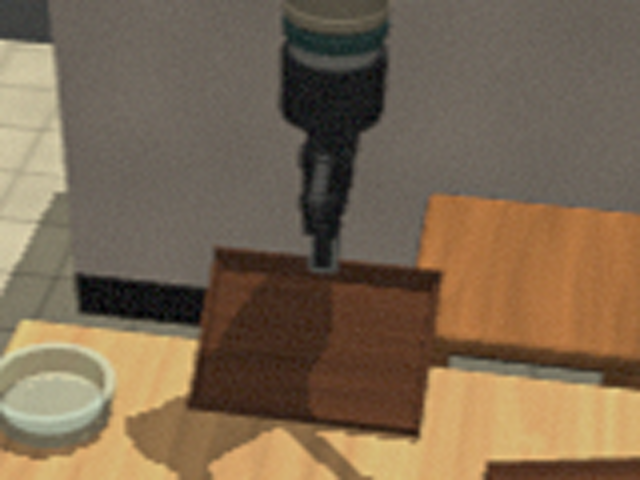

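```bash
cat > plane.py <<'E'
import sys; from h import *
d=dict(np.load(sys.argv[1])); a,b,c,e=map(int,sys.argv[2:6]); P=pts(d); I=d["pixels"].astype(int)
if len(sys.argv)>6:
    m=np.zeros((400,640),bool); m[c:e,a:b]=True
else: m=np.zeros((400,640),bool); m[c:e,a:b]=True
Q=P[m&(I.sum(2)<200)]; Q=Q[np.isfinite(Q).all(1)]
for _ in range(8):
    ce=Q.mean(0); n=np.linalg.svd(Q-ce,full_matrices=False)[2][2]; n*=np.sign(n[2]); r=(Q-ce)@n; Q=Q[abs(r)<max(.002,1.5*np.std(r))]
print(len(Q),"c",ce.round(4),"n",n.round(3),"tilt deg",np.degrees(np.arccos(n[2])).round(1),"rms",r.std().round(4))
E
python3 plane.py pics/tip_e.npz 312 360 118 150
```

```text
961 c [ 0.5536 -0.3035  0.0332] n [0.003 0.524 0.851] tilt deg 31.6 rms 0.0011
```

arm_command:
  commands:
    - [0,[0,0.55,0.8],0]
    - [0,[0,0.6,0.8],0]
    - [0,[0,0,1],0]
    - [0,[0,0,1.5],0]
    - [0,[0,0,2],0]
    - [0,[0,0,2],0]
    - [0,[0,0,0],0]
  grip_force: 50

```text
clock: 10.55
position: [0.5515, -0.3443, 0.1707]
ee_rot: [-0.5, 0.5, -0.498, 0.502]
contact_force: [0.5, -0.1, -2.6]
width: 0.0042
```

```bash
python3 tip.py f; python3 plane.py pics/tip_f.npz 312 360 100 140
```

```text
10.55 [ 0.5515 -0.3443  0.1707] w 0.004180349468099008 yaw -1.575223823237207 [ 0.5  -0.14 -2.64]
44 tip dz [-0.0153 -0.0138 -0.0137 -0.0136 -0.0135] at [[-0.044, -0.006, -0.015], [-0.033, -0.001, -0.014]]
755 tip dz [-0.04   -0.0399 -0.0398 -0.0398 -0.0398] at [[-0.004, 0.016, -0.04], [-0.037, 0.021, -0.04]]
crop origin 259 26
1074 c [ 0.5489 -0.2933  0.106 ] n [-0.002  0.613  0.79 ] tilt deg 37.8 rms 0.0011
```

View pics/tip_f.png

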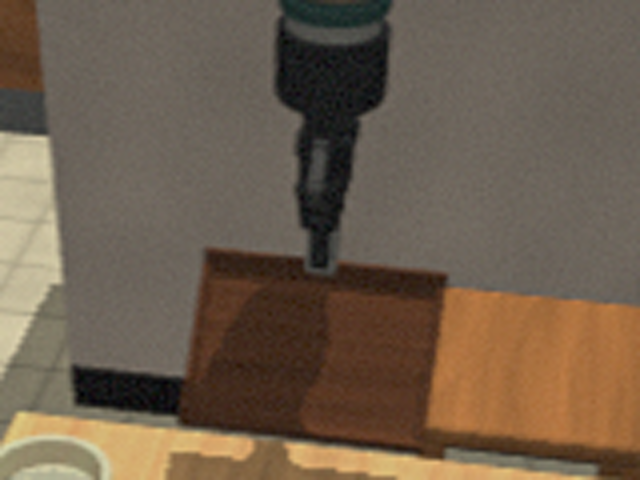

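```bash
cat > ext.py <<'E'
import sys; from h import *
d=dict(np.load(sys.argv[1])); P=pts(d); I=d["pixels"].astype(int); ce=np.array(eval(sys.argv[2])); n=np.array(eval(sys.argv[3])); n/=np.linalg.norm(n); yaw=float(sys.argv[4]); tcp=np.array(eval(sys.argv[5]))
ex=np.array([np.cos(yaw),np.sin(yaw),0]); ex-=n*(ex@n); ex/=np.linalg.norm(ex); ey=np.cross(n,ex)
Q=P.reshape(-1,3); c=I.sum(2).reshape(-1)<230
ok=np.isfinite(Q).all(1)&c; D=Q-ce; a,b,h=D@ex,D@ey,D@n
m=ok&(abs(h)<.016)&(abs(a)<.12)&(abs(b)<.12)
print(m.sum(),"x'",np.percentile(a[m],[.3,99.7]).round(4),"y'",np.percentile(b[m],[.3,99.7]).round(4))
f=m&(abs(h)<.003); print("floor y'",np.percentile(b[f],[.5,99.5]).round(4),"x'",np.percentile(a[f],[.5,99.5]).round(4))
x0=np.percentile(a[m],[.3,99.7]).mean(); y0=np.percentile(b[m],[.3,99.7]).mean()
C=ce+ex*x0+ey*y0-n*.005; print("tray origin",C.round(4),"in tool frame y,z of tcp:",((tcp-C)@ey).round(4),((tcp-C)@n).round(4),"x",((tcp-C)@ex).round(4))
piv=C+ey*.056; print("pivot",piv.round(4),"tcp-piv",(tcp-piv).round(4))
# x-direction from lower edge: for x' bins, max y'
bx=np.linspace(-.08,.08,9)+x0; e=[np.percentile(b[m&(abs(a-t)<.008)],99) for t in bx]; e2=[np.percentile(b[m&(abs(a-t)<.008)],1) for t in bx]
print("edge slopes",np.polyfit(bx,e,1)[0].round(4),np.polyfit(bx[[0,1,2,6,7,8]],np.array(e2)[[0,1,2,6,7,8]],1)[0].round(4))
E
python3 ext.py pics/tip_f.npz "[0.5489,-0.2933,0.106]" "[-.002,.613,.79]" 0 "[0.5515,-0.3443,0.1707]"
```

```text
2739 x' [-0.0887  0.0889] y' [-0.0725  0.0624]
floor y' [-0.0624  0.0498] x' [-0.0822  0.0849]
tray origin [ 0.549  -0.3003  0.1051] in tool frame y,z of tcp: -0.0749 0.0248 x 0.0025
pivot [ 0.549  -0.2561  0.0708] tcp-piv [ 0.0025 -0.0882  0.0999]
edge slopes 0.0019 -0.0002
```

The tray is held firmly by the rim, tilted 38°, and its measured extents match. I'll carry it over the case, turning it by -0.177 rad.

arm_command:
  commands:
    - [0,[0,0,3],0]
    - [0,[-0.2,2,2.5],-0.017]
    - [0,[-0.3,3.5,0],-0.016]
    - [0,[-0.3,4,0],-0.016]
    - [0,[-0.3,4,0],-0.016]
    - [0,[-0.3,4,0],-0.016]
    - [0,[-0.3,4,0],-0.016]
    - [0,[-0.3,4,0],-0.016]
    - [0,[-0.3,4,0],-0.016]
    - [0,[-0.3,4,0],-0.016]
    - [0,[-0.3,4,0],-0.016]
    - [0,[-0.3,4,0],-0.016]

```text
clock: 11.8
position: [0.5167, 0.0733, 0.2209]
ee_rot: [0.453, -0.454, 0.543, -0.542]
contact_force: [0.7, 0.5, 0.1]
width: 0.0036
```

arm_command:
  commands:
    - [0,[-0.3,3,0],0]
    - [0,[0,2,0],0]
    - [0,[0,0,0],0]
    - [0,[0,0,0],0]

```text
clock: 12.2
position: [0.5143, 0.1217, 0.2211]
ee_rot: [0.453, -0.455, 0.542, -0.542]
contact_force: [0.3, -0.4, -0.9]
width: 0.004
```

```bash
python3 tip.py g; python3 look.py side side5 180 480 0 300
```

```text
12.2 [0.5143 0.1217 0.2211] w 0.003995800320084961 yaw -1.7482244769424249 [ 0.26 -0.42 -0.94]
249 tip dz [-0.033  -0.0327 -0.0322 -0.032  -0.0314] at [[0.041, -0.0, -0.033], [0.05, -0.001, -0.033]]
1449 tip dz [-0.04   -0.04   -0.04   -0.04   -0.0399] at [[0.039, 0.01, -0.04], [0.024, 0.015, -0.04]]
crop origin 243 123
12.3 [0.5147 0.1209 0.2215] [-0.38667101  0.12279875 -1.34417763]
```

View pics/side5.png

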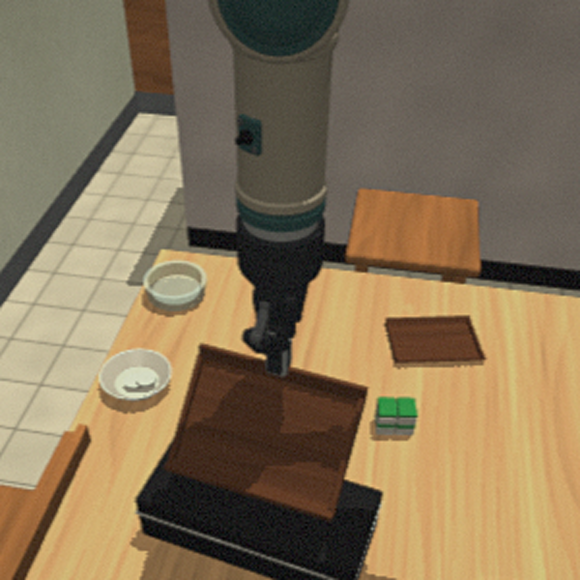

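```bash
python3 plane.py pics/side5.npz 290 350 203 245
```

```text
2250 c [0.5133 0.1679 0.1575] n [0.116 0.639 0.76 ] tilt deg 40.5 rms 0.001
```

```bash
python3 - <<'E'
import numpy as np; print(np.degrees(np.arctan2(-.116,.639)))
E
python3 ext.py pics/side5.npz "[0.5133,0.1679,0.1575]" "[.116,.639,.76]" -0.181 "[0.5147,0.1209,0.2215]"
python3 - <<'E'
from h import *
# case pose refined from side0 depth: top pixels
d=dict(np.load("pics/side0.npz")); P=pts(d); Q=P.reshape(-1,3); I=d["pixels"].astype(int).sum(2).reshape(-1)
m=np.isfinite(Q).all(1)&(abs(Q[:,2]-.07)<.006)&(abs(Q[:,0]-.523)<.17)&(abs(Q[:,1]-.179)<.12)
r=cv2.minAreaRect((Q[m][:,:2]*1000).astype(np.float32)); print(m.sum(),r,np.median(Q[m&(I<120)][:,2]))
m&=(I<150)
r=cv2.minAreaRect((Q[m][:,:2]*1000).astype(np.float32)); print(m.sum(),r)
E
```

```text
-10.289064681666712
6201 x' [-0.0835  0.0945] y' [-0.0676  0.0668]
floor y' [-0.0563  0.0544] x' [-0.0811  0.0905]
tray origin [0.5181 0.1634 0.1539] in tool frame y,z of tcp: -0.0762 0.0238 x 0.0044
pivot [0.5257 0.2053 0.1176] tcp-piv [-0.011  -0.0844  0.1039]
edge slopes 0.0026 0.0081
5251 ((498.086669921875, 204.66744995117188), (144.487060546875, 308.60595703125), 78.00950622558594) 0.06923197419698364
5023 ((521.3295288085938, 186.080078125), (108.44119262695312, 246.29519653320312), 79.44070434570312)
```

```bash
python3 - <<'E'
from h import *
def ray(d,u,v,z):
    K=d["intrinsics"]; c=np.linalg.inv(K)@np.array([u,v,1.]); w=d["R"].T@c; o=-d["R"].T@d["t"]; return o+w*(z-o[2])/w[2]
for f,box in(("top0",(205,305,130,262)),("side0",(235,395,210,320))):
    d=dict(np.load(f"pics/{f}.npz")); P=pts(d); a,b,c,e=box; I=d["pixels"]
    cr=I[c:e,a:b,::-1]; s=5
    im=cv2.resize(cr,None,fx=s,fy=s,interpolation=cv2.INTER_CUBIC); im=np.clip(im.astype(float)*1.8,0,255).astype(np.uint8)
    yaw=np.radians(-10.36)
    for cx,cy,col in((.5235,.1792,(0,0,255)),(.5213,.1861,(0,255,0))):
        R=np.array([[np.cos(yaw),-np.sin(yaw)],[np.sin(yaw),np.cos(yaw)]])
        q=[pix(d,np.r_[R@np.array(p)+[cx,cy],.07]) for p in((.125,.055),(-.125,.055),(-.125,-.055),(.125,-.055))]
        q=np.array([((u-a+.5)*s,(v-c+.5)*s) for u,v in q]).astype(np.int32); cv2.polylines(im,[q],True,col,1)
    print(im.shape); cv2.imwrite(f"pics/case_{f}.png",im)
E
```

```text
(660, 500, 3)
(550, 800, 3)
```

View pics/case_top0.png

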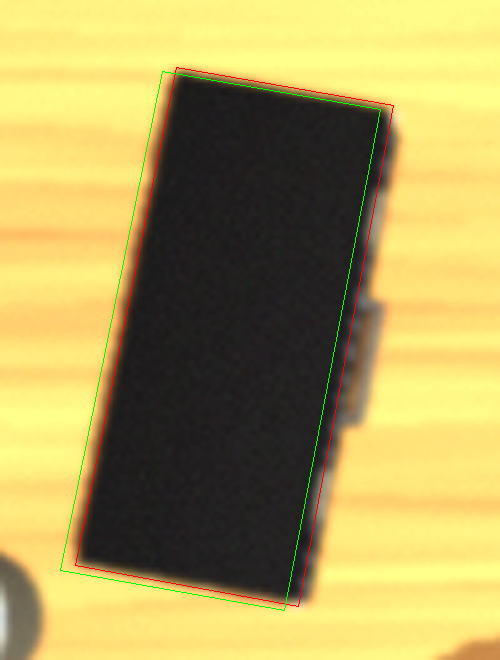

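View pics/case_side0.png

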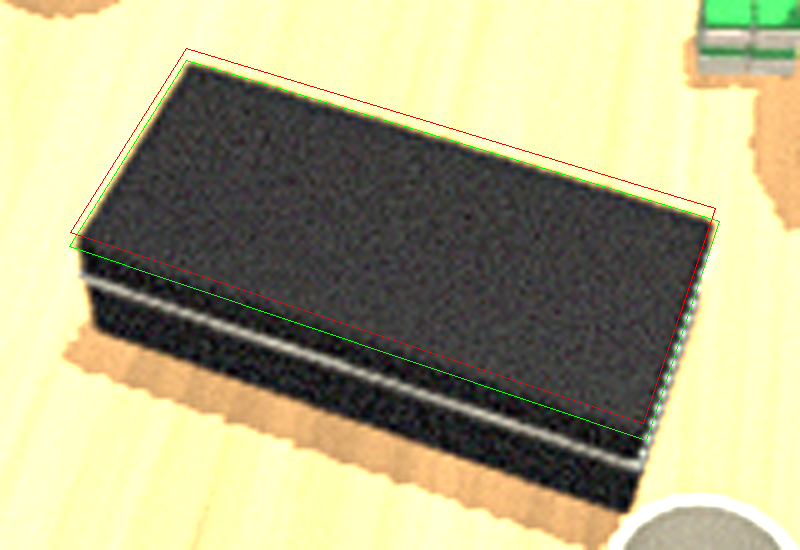

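By the side camera, x is right and the hinge edge is 17 mm short of where I want it on the case. I'll shift it, then lower to just above contact.

arm_command:
  commands:
    - [0,[0.1,0.9,0],-0.003]
    - [0,[0.2,0.8,0],0]
    - [0,[0,0,-1.5],0]
    - [0,[0,0,-1.2],0]
    - [0,[0,0,-0.9],0]
    - [0,[0,0,0],0]
    - [0,[0,0,0],0]
  grip_force: 40

```text
clock: 13.0
position: [0.518, 0.1388, 0.186]
ee_rot: [0.453, -0.453, 0.543, -0.543]
contact_force: [0.8, 0.5, -1.2]
width: 0.0038
```

```bash
python3 look.py side side6 200 420 110 320; python3 plane.py pics/side6.npz 290 345 216 255
```

```text
13.05 [0.5183 0.1389 0.1865] [ 0.207931   -0.669994   -1.23639188]
1863 c [0.5181 0.1768 0.1295] n [0.118 0.64  0.759] tilt deg 40.6 rms 0.0009
```

View pics/side6.png

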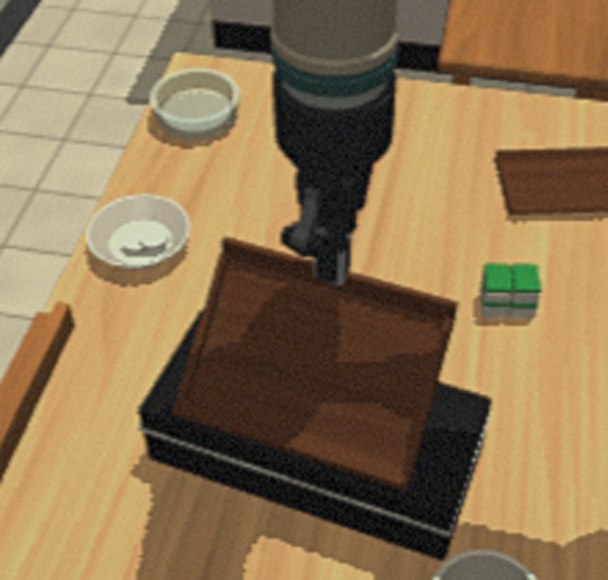

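arm_command:
  commands:
    - [0,[0,0,-0.4],0]
    - [0,[0,0,-0.4],0]
    - [0,[0,0,-0.2],0]
    - [0,[0,0,-0.2],0]
    - [0,[0,0,0],0]
  grip_force: 25

```text
clock: 13.55
position: [0.5177, 0.1388, 0.1739]
ee_rot: [0.453, -0.453, 0.543, -0.543]
contact_force: [0.1, -0.1, -2.1]
width: 0.004
```

```bash
python3 look.py side side7 200 420 110 320; python3 plane.py pics/side7.npz 290 345 220 258
```

```text
13.6 [0.5179 0.1388 0.174 ] [-0.94220001  0.26495569 -2.09071323]
1840 c [0.5179 0.1765 0.1178] n [0.119 0.638 0.761] tilt deg 40.5 rms 0.0009
```

arm_command:
  commands:
    - [0,[0,0,-0.3],0]
    - [0,[-0.06,-0.33,-0.38],0]
    - [0,[-0.06,-0.33,-0.38],0]
    - [0,[-0.05,-0.3,-0.4],0]
    - [0,[-0.05,-0.3,-0.4],0]
    - [0,[0,0,0],0]
  grip_force: 20

```text
clock: 14.2
position: [0.5158, 0.1259, 0.1553]
ee_rot: [-0.453, 0.453, -0.543, 0.543]
contact_force: [0.0, 0.9, 3.3]
width: 0.0042
```

```bash
python3 look.py side side8 200 420 110 320; python3 plane.py pics/side8.npz 290 345 220 258
```

```text
14.25 [0.5159 0.126  0.1556] [-0.21666861 -0.8382912   3.18310538]
1748 c [0.5199 0.1687 0.107 ] n [0.091 0.491 0.866] tilt deg 30.0 rms 0.001
```

View pics/side8.png

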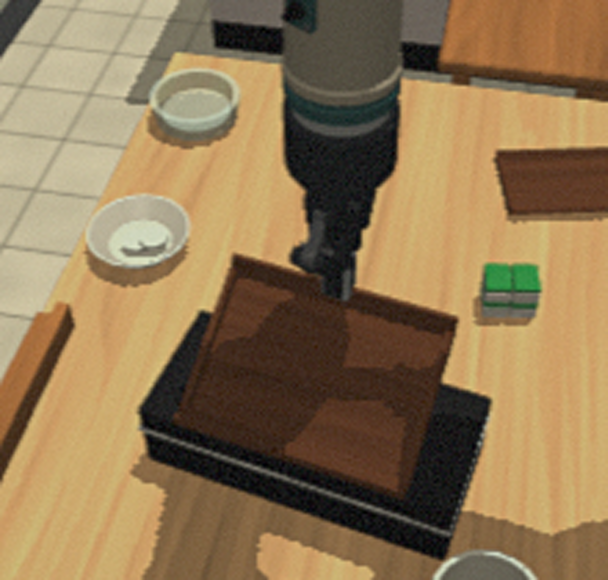

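Tilt is now 30° and the tray hinges on the case as planned, with light force (3 N). I'll continue the arc.

arm_command:
  commands:
    - [0,[-0.05,-0.26,-0.43],0]
    - [0,[-0.05,-0.26,-0.43],0]
    - [0,[-0.04,-0.22,-0.45],0]
    - [0,[-0.04,-0.22,-0.45],0]
    - [0,[-0.03,-0.18,-0.47],0]
    - [0,[-0.03,-0.18,-0.47],0]
    - [0,[0,0,0],0]

```text
clock: 14.95
position: [0.5128, 0.1128, 0.1277]
ee_rot: [0.452, -0.453, 0.543, -0.543]
contact_force: [-0.3, -2.2, 2.7]
width: 0.0038
```

```bash
python3 look.py side side9 200 420 110 320; python3 plane.py pics/side9.npz 290 345 230 262
```

```text
15.0 [0.5129 0.1129 0.1281] [-1.18625193 -1.57309674  3.00351281]
1481 c [0.5203 0.1714 0.0885] n [0.046 0.244 0.969] tilt deg 14.4 rms 0.001
```

View pics/side9.png

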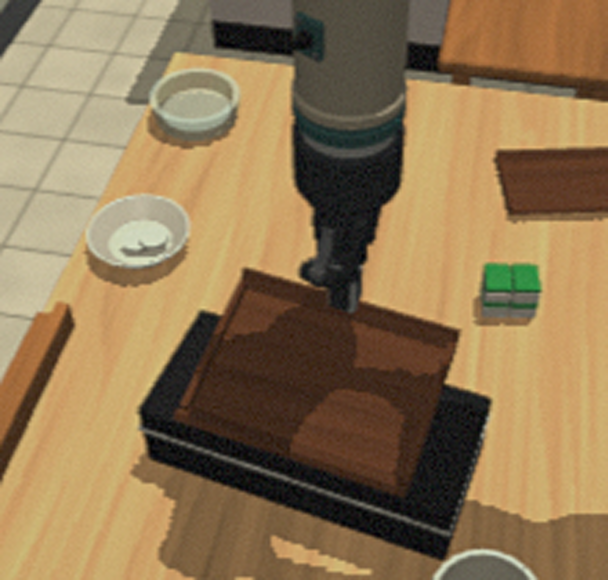

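arm_command:
  commands:
    - [0,[-0.03,-0.15,-0.49],0]
    - [0,[-0.03,-0.15,-0.49],0]
    - [0,[-0.02,-0.11,-0.5],0]
    - [0,[-0.02,-0.11,-0.5],0]
    - [0,[0,0,0],0]

```text
clock: 15.5
position: [0.5116, 0.1079, 0.1077]
ee_rot: [0.452, -0.453, 0.544, -0.543]
contact_force: [-0.8, 0.2, 0.9]
width: 0.004
```

```bash
python3 look.py side side10 200 420 110 320; python3 plane.py pics/side10.npz 290 345 232 262
```

```text
15.55 [0.5117 0.1079 0.1081] [ 0.52418884 -0.03403422  0.90458899]
1386 c [0.5217 0.1671 0.0784] n [0.015 0.066 0.998] tilt deg 3.9 rms 0.001
```

View pics/side10.png

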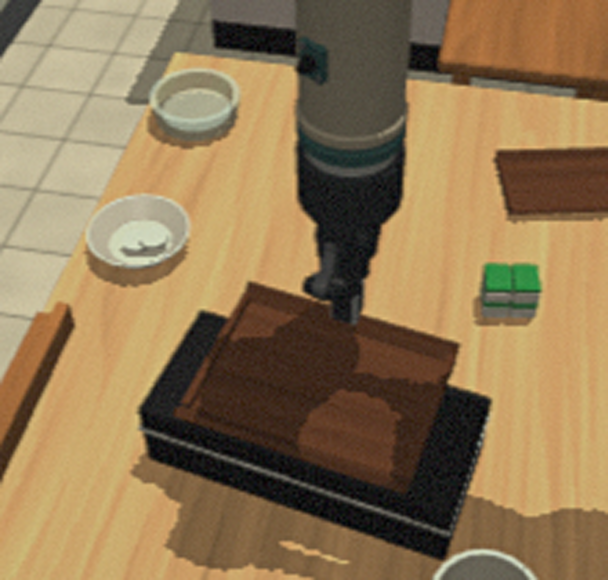

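arm_command:
  commands:
    - [0,[-0.01,-0.06,-0.4],0]
    - [0,[-0.01,-0.04,-0.35],0]
    - [0,[0,0,0],0]

```text
clock: 15.85
position: [0.512, 0.1069, 0.1008]
ee_rot: [0.453, -0.453, 0.543, -0.543]
contact_force: [0.5, 0.1, 0.9]
width: 0.0037
```

```bash
python3 look.py side side11 200 420 110 320; python3 plane.py pics/side11.npz 290 345 232 262
```

```text
15.9 [0.5119 0.1069 0.101 ] [0.57447733 0.66295648 1.67795081]
1378 c [0.5227 0.1645 0.075 ] n [0.005 0.009 1.   ] tilt deg 0.6 rms 0.0009
```

```bash
python3 ext.py pics/side11.npz "[0.5227,0.1645,0.075]" "[.0,.0,1]" -0.181 "[0.5119,0.1069,0.101]"
```

```text
6072 x' [-0.1192  0.1173] y' [-0.0573  0.075 ]
floor y' [-0.0491  0.0615] x' [-0.0928  0.0812]
tray origin [0.5233 0.1734 0.07  ] in tool frame y,z of tcp: -0.0674 0.031 x 0.0007
pivot [0.5334 0.2284 0.07  ] tcp-piv [-0.0215 -0.1215  0.031 ]
edge slopes -0.0017 0.002
```

The tray lies flat on the case (0.6°). I'll open, retreat and measure.

arm_command:
  commands:
    - [1.5,[0,0,0],0]
    - [2.2,[0,0,0],0]
    - [2.5,[0,0,0],0]
    - [2.5,[0,0,2],0]
    - [2.5,[0,0,4],0]
    - [2.5,[0,-2,4],0]
    - [2.5,[0,-4,2],0]
    - [2,[0,-4,0],0]
    - [1,[0,-4,0],0]
    - [0,[0,-4,0],0]
    - [0,[0,-4,0],0]
    - [0,[0,-4,0],0]

```text
clock: 17.1
position: [0.5118, -0.1547, 0.2214]
ee_rot: [-0.453, 0.453, -0.543, 0.543]
contact_force: [0.3, 0.3, -1.6]
width: -0.0001
```

```bash
python3 look.py side side12 200 420 110 320; python3 look.py top top12 200 340 120 270
```

```text
17.15 [ 0.5124 -0.1614  0.2213] [ 0.59506176 -3.53800981  0.18370236]
17.2 [ 0.5124 -0.158   0.2212] [ 0.14101763  0.34348138 -0.10284095]
```

View pics/top12.png

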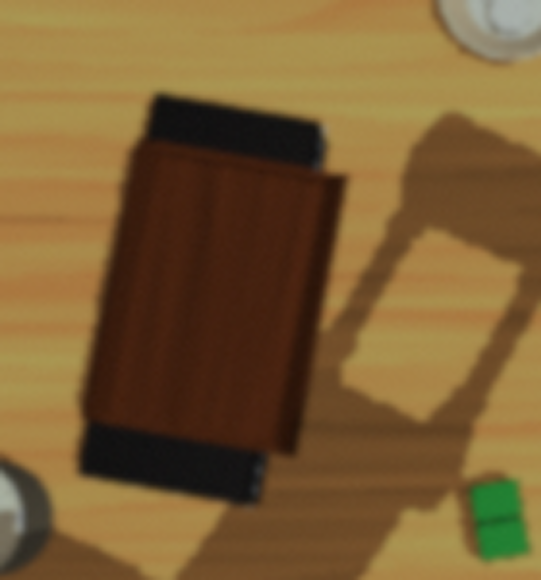

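View pics/side12.png

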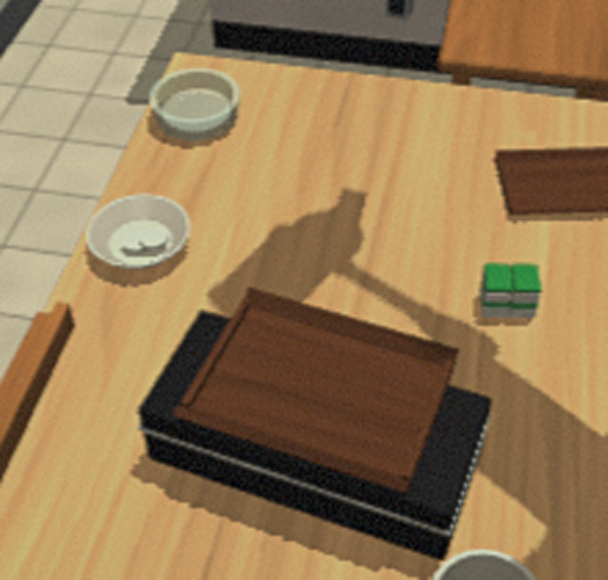

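```bash
cat > meas.py <<'E'
import sys; from h import *
d0=dict(np.load("pics/top0.npz")); d=dict(np.load(sys.argv[1])); 
def seg(d,cond,box,z):
    m=np.zeros((400,640),np.uint8); a,b,c,e=box; m[c:e,a:b]=cond[c:e,a:b]; m=cv2.morphologyEx(m,cv2.MORPH_OPEN,np.ones((3,3)))
    n,l,s,_=cv2.connectedComponentsWithStats(m); k=1+np.argmax(s[1:,4]); v,u=np.where(l==k)
    K=d["intrinsics"]; w=np.stack([(u-K[0,2])/K[0,0],(v-K[1,2])/K[1,1],np.ones(len(u))],1)@d["R"]; o=-d["R"].T@d["t"]
    X=o+w*((z-o[2])/w[:,2])[:,None]; r=cv2.minAreaRect((X[:,:2]*1000).astype(np.float32)); return r
I=d["pixels"].astype(int); I0=d0["pixels"].astype(int)
box=(205,310,125,262)
t=seg(d,(I.sum(2)<240)&(I[:,:,0]-I[:,:,2]>18),box,.0848)
c=seg(d0,I0.sum(2)<130,box,.07)
print("tray",t);print("case",c)
a=np.radians(-10.36); D=np.array(t[0])-np.array([523.5,179.2]); 
print("tray-case: x'",(D@[np.cos(a),np.sin(a)]).round(1),"y'",(D@[-np.sin(a),np.cos(a)]).round(1))
E
python3 meas.py pics/top12.npz
```

```text
tray ((494.5738525390625, 144.58384704589844), (211.21974182128906, 255.84254455566406), 89.78794860839844)
case ((522.728515625, 177.31063842773438), (115.08462524414062, 244.77145385742188), 79.82785034179688)
tray-case: x' -22.2 y' -39.3
```

```bash
sed -i 's/(I.sum(2)<240)&(I\[:,:,0\]-I\[:,:,2\]>18)/(I.sum(2)<TH)\&(I[:,:,0]-I[:,:,2]>RB)/; s/^box=/TH,RB=int(sys.argv[2]),int(sys.argv[3])\nbox=/' meas.py
python3 - <<'E'
from h import *
d=dict(np.load("pics/top12.npz"));I=d["pixels"].astype(int)
for x,y in((220,300),(170,200),(320,300),(200,120),(400,400),(270,170)): print((x,y),I[int(120+y/3.867),int(200+x/3.867)])
E
for t in 130 150 170; do for r in 15 22; do echo $t $r; python3 meas.py pics/top12.npz $t $r; done; done
```

```text
(220, 300) [68 33 15]
(170, 200) [68 32 15]
(320, 300) [60 34 16]
(200, 120) [19 18 19]
(400, 400) [169 134  73]
(270, 170) [61 29 14]
130 15
tray ((521.7802734375, 169.16058349609375), (133.85305786132812, 183.6359405517578), 80.28158569335938)
case ((522.728515625, 177.31063842773438), (115.08462524414062, 244.77145385742188), 79.82785034179688)
tray-case: x' 0.1 y' -10.2
130 22
tray ((521.900634765625, 168.81695556640625), (134.3177490234375, 181.73744201660156), 79.8556137084961)
case ((522.728515625, 177.31063842773438), (115.08462524414062, 244.77145385742188), 79.82785034179688)
tray-case: x' 0.3 y' -10.5
150 15
tray ((521.7318115234375, 168.86419677734375), (136.289794921875, 183.64126586914062), 80.28754425048828)
case ((522.728515625, 177.31063842773438), (115.08462524414062, 244.77145385742188), 79.82785034179688)
tray-case: x' 0.1 y' -10.5
150 22
tray ((521.8269653320312, 168.47828674316406), (136.88645935058594, 181.552001953125), 79.73655700683594)
case ((522.728515625, 177.31063842773438), (115.08462524414062, 244.77145385742188), 79.82785034179688)
tray-case: x' 0.3 y' -10.8
170 15
tray ((521.829345703125, 169.22164916992188), (137.61602783203125, 183.728515625), 80.3850326538086)
case ((522.728515625, 177.31063842773438), (115.08462524414062, 244.77145385742188), 79.82785034179688)
tray-case: x' 0.2 y' -10.1
170 22
tray ((521.542724609375, 168.78231811523438), (138.2605438232422, 182.21981811523438), 79.73655700683594)
case ((522.728515625, 177.31063842773438), (115.08462524414062, 244.77145385742188), 79.82785034179688)
tray-case: x' -0.1 y' -10.6
```

arm_command:
  commands:
    - [8.5,[0,2,0],0.143]
    - [8.5,[0,2,0],0.143]
    - [8.5,[0,2,0],0.143]
    - [8.5,[-0.1,2,0],0.143]
    - [8.5,[-0.1,2,0],0.143]
    - [8.5,[-0.1,2,0],0.143]
    - [8.5,[-0.1,2,0],0.143]
    - [8.5,[-0.1,2,0],0.143]
    - [8.5,[-0.1,2,-1],0.143]
    - [8.5,[-0.1,2,-2],0.143]
    - [8.5,[-0.1,2,-3],0.141]
    - [8.5,[0,0,0],0]

```text
clock: 18.4
position: [0.5005, 0.0693, 0.158]
ee_rot: [0.704, -0.704, 0.065, -0.059]
contact_force: [-0.7, -0.1, -0.6]
width: 0.0847
```

arm_command:
  commands:
    - [8.5,[0,0.8,-3],0]
    - [8.5,[0,0,-3],0]
    - [8.5,[0,0,-2],0]
    - [8.5,[0,0,0],0]
    - [8.5,[0,0,0],0]

```text
clock: 18.9
position: [0.5048, 0.0746, 0.0822]
ee_rot: [-0.704, 0.704, -0.064, 0.064]
contact_force: [0.5, -0.7, -0.2]
width: 0.0855
```

```bash
cat > st.py <<'E'
from h import *; from rig import manip
s=manip.get_state(); p=np.array(s["position"])*1000; q=np.array(s["ee_rot"]); q=q*np.sign(q[0]); a=np.radians(-10.36); D=p[:2]-[523.5,179.5]
print(s["clock"],p.round(1),"yaw deg",np.degrees(2*np.arctan2(q[3],q[0])).round(2),"x' y'",(D@[np.cos(a),np.sin(a)]).round(1),(D@[-np.sin(a),np.cos(a)]).round(1),np.round(s["contact_force"],1))
E
python3 st.py; python3 look.py side side13 200 420 110 320
```

```text
18.9 [504.8  74.6  82.2] yaw deg -10.44 x' y' 0.5 -106.5 [ 0.5 -0.7 -0.2]
18.95 [0.5054 0.0746 0.0827] [-0.72036867  0.89101729 -0.41323246]
```

View pics/side13.png

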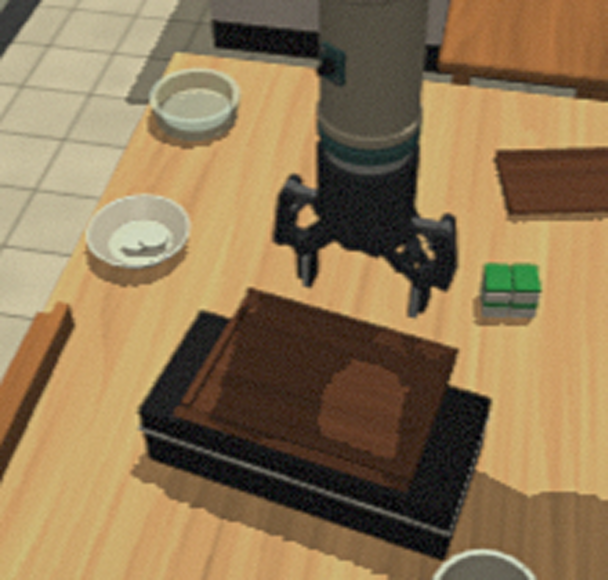

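arm_command:
  commands:
    - [8.5,[0,0,-0.3],0]
    - [8.5,[0.14,0.8,0],0]
    - [8.5,[0.09,0.5,0],0]
    - [8.5,[0.07,0.4,0],0]
    - [8.5,[0.07,0.4,0],0]
    - [8.5,[0.07,0.4,0],0]
    - [8.5,[0,0,0],0]
    - [8.5,[0,0,0],0]

```text
clock: 19.75
position: [0.5085, 0.1001, 0.0782]
ee_rot: [0.704, -0.704, 0.064, -0.063]
contact_force: [0.2, -0.0, 0.8]
width: 0.0851
```

```bash
python3 st.py; python3 look.py top top14 200 340 120 270; for t in 130 150 170; do python3 meas.py pics/top14.npz $t 18|sed -n '1p;3p'; done;python3 look.py side side14 200 420 110 320;
```

```text
19.75 [508.5 100.1  78.2] yaw deg -10.29 x' y' -0.5 -80.8 [ 0.2 -0.   0.8]
19.8 [0.5084 0.1    0.0782] [0.22446378 0.07846613 0.5476577 ]
tray ((463.8178405761719, 163.81219482421875), (76.91342163085938, 71.88894653320312), 0.4350906312465668)
tray-case: x' -55.9 y' -25.9
tray ((464.04052734375, 163.63548278808594), (72.31160736083984, 76.69132232666016), 89.77447509765625)
tray-case: x' -55.7 y' -26.0
tray ((465.25604248046875, 164.66302490234375), (74.45468139648438, 79.09974670410156), 89.75627899169922)
tray-case: x' -54.7 y' -24.8
19.85 [0.5085 0.0999 0.0782] [ 0.59584634  0.38141821 -0.85942409]
```

View pics/top14.png

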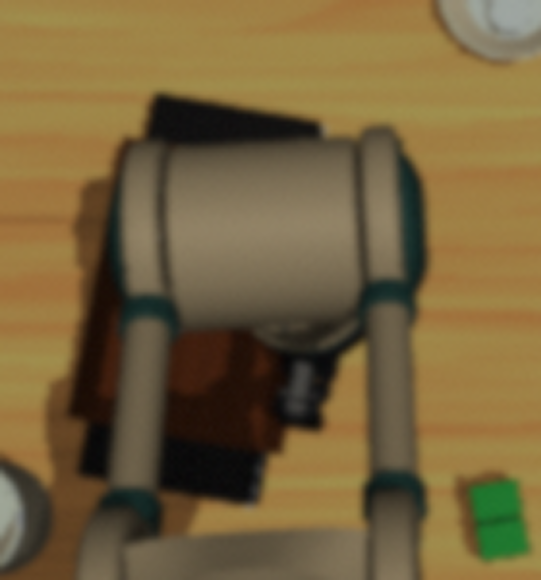

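View pics/side14.png

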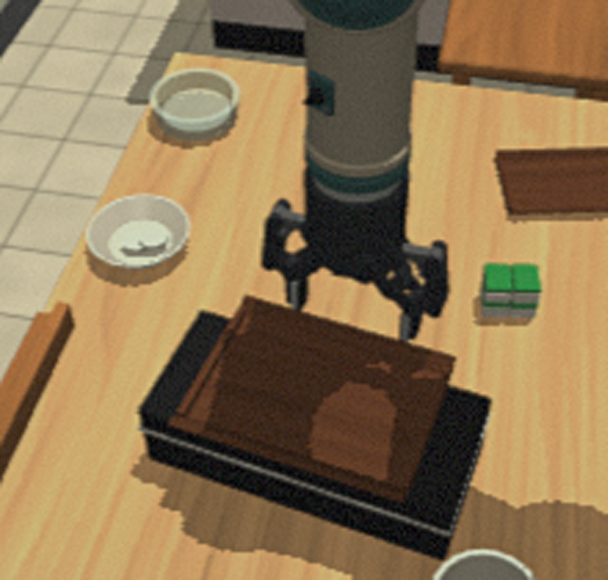

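arm_command:
  commands:
    - [8.5,[-0.1,-1.5,0],0]
    - [8.5,[0,-3,3],0]
    - [8.5,[0,-4,3],0]
    - [8.5,[0,-4,3],0]
    - [8.5,[0,-4,2],0]
    - [8.5,[0,-4,0],0]
    - [8.5,[0,-4,0],0]
    - [8.5,[0,0,0],0]

```text
clock: 20.65
position: [0.5074, -0.151, 0.1885]
ee_rot: [-0.703, 0.705, -0.065, 0.066]
contact_force: [-0.4, 1.3, -0.9]
width: 0.0852
```

```bash
python3 st.py; python3 look.py top top15 200 340 120 270; for t in 130 150 170; do python3 meas.py pics/top15.npz $t 18|sed -n '1p;3p'; done;python3 look.py side side15 220 400 190 320; python3 - <<'E'
from h import *
a=np.radians(-10.36)
for f,(x0,x1,y0,y1),s in (("top15",(205,310,125,262),5),("side15",(235,395,210,320),5)):
    d=dict(np.load(f"pics/{f}.npz")); im=cv2.resize(d["pixels"][y0:y1,x0:x1,::-1],None,fx=s,fy=s,interpolation=cv2.INTER_CUBIC); im=np.clip(im*1.8,0,255).astype(np.uint8)
    cv2.imwrite(f"pics/{f}_b.png",im)
E
```

```text
20.65 [ 507.4 -151.   188.5] yaw deg -10.73 x' y' 43.6 -328.0 [-0.4  1.3 -0.9]
20.7 [ 0.5069 -0.1483  0.1882] [ 0.0953235  -0.01932357  0.38292795]
tray ((522.762451171875, 177.3197479248047), (133.48699951171875, 182.64730834960938), 79.90802001953125)
tray-case: x' -0.4 y' -2.0
tray ((522.8533935546875, 177.641845703125), (135.68540954589844, 182.93504333496094), 80.3850326538086)
tray-case: x' -0.4 y' -1.6
tray ((522.8271484375, 177.548095703125), (136.981201171875, 182.89727783203125), 80.34642791748047)
tray-case: x' -0.4 y' -1.7
20.75 [ 0.5068 -0.1466  0.188 ] [ 0.48496709  0.9672257  -0.36520659]
```

View pics/top15_b.png

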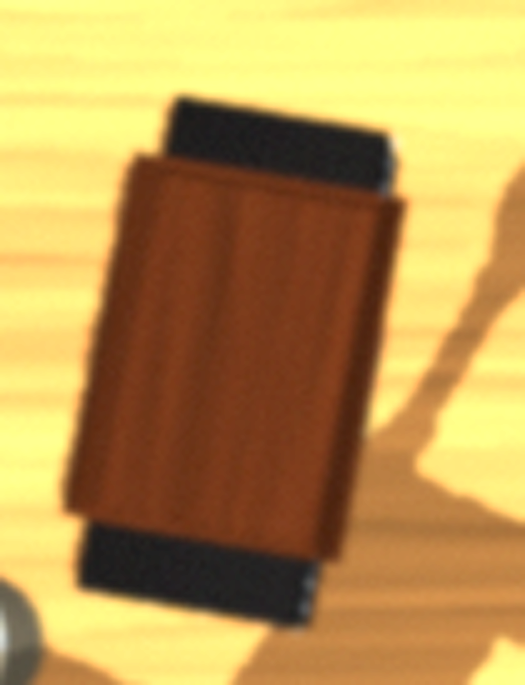

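View pics/side15_b.png

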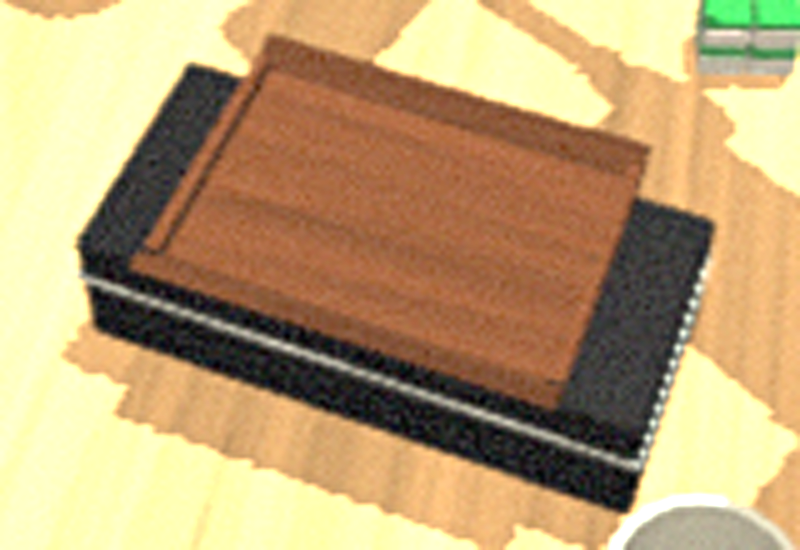

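```bash
python3 - <<'E'
from h import *
from scipy.optimize import least_squares
a=np.radians(-10.36)
def quad(d,c,yaw,hx,hy,z):
    R=np.array([[np.cos(yaw),-np.sin(yaw)],[np.sin(yaw),np.cos(yaw)]])
    return np.array([pix(d,np.r_[R@np.array(p)+c,z]) for p in((hx,hy),(-hx,hy),(-hx,-hy),(hx,-hy))])
def mask(q,shape=(400,640),s=8):
    m=np.zeros(shape,np.uint8); cv2.fillPoly(m,[np.round((q)*2**s).astype(np.int32)],255,shift=s,lineType=cv2.LINE_AA); return m/255.
for f,f0,box in(("top15","top0",(205,310,125,262)),("side15","side0",(235,395,200,320))):
    d=dict(np.load(f"pics/{f}.npz")); d0=dict(np.load(f"pics/{f0}.npz"))
    x0,x1,y0,y1=box
    # bottom outline of the case on table not needed: silhouette of case box (hull of top+bottom)
    I=d0["pixels"].astype(float).sum(2); obs=((I<(200 if f0=="top0" else 170))*1.)
    obs=cv2.GaussianBlur(obs,(0,0),1.0)[y0:y1,x0:x1]
    def hull(p):
        q=np.vstack([quad(d0,p[:2],p[2],.125,.055,.07),quad(d0,p[:2],p[2],.125,.055,0)]).astype(np.float32)
        return cv2.convexHull(q)[:,0]
    fun=lambda p:(cv2.GaussianBlur(mask(hull(p)),(0,0),1.0)[y0:y1,x0:x1]-obs).ravel()
    r=least_squares(fun,[.5235,.18,a],diff_step=1e-3,x_scale=[.01,.01,.1]); pc=r.x
    I=d["pixels"].astype(float); o2=cv2.GaussianBlur(((I.sum(2)<190)&(I[:,:,0]-I[:,:,2]>18))*1.,(0,0),1.0)[y0:y1,x0:x1]
    def hull2(p):
        q=np.vstack([quad(d,p[:2],p[2],.09,.0684,.0827),quad(d,p[:2],p[2],.09,.0642,.0869),quad(d,p[:2],p[2],.09,.056,.07)]).astype(np.float32)
        return cv2.convexHull(q)[:,0]
    fun=lambda p:(cv2.GaussianBlur(mask(hull2(p)),(0,0),1.0)[y0:y1,x0:x1]-o2).ravel()
    r2=least_squares(fun,[.523,.178,a],diff_step=1e-3,x_scale=[.01,.01,.1]); pt=r2.x
    D=(pt-pc)[:2]*1000; y=pc[2]
    print(f,"case",pc.round(4),"cost",r.cost.round(1),"tray",pt.round(4),r2.cost.round(1),"x' y' mm",(D@[np.cos(y),np.sin(y)]).round(1),(D@[-np.sin(y),np.cos(y)]).round(1),"dyaw deg",np.degrees(pt[2]-pc[2]).round(2))
E
```

```text
top15 case [ 0.5236  0.18   -0.1807] cost 99.3 tray [ 0.5233  0.1776 -0.1798] 40.9 x' y' mm 0.2 -2.4 dyaw deg 0.05
side15 case [ 0.5242  0.1795 -0.1894] cost 224.1 tray [ 0.5231  0.1778 -0.1779] 744.5 x' y' mm -0.8 -1.9 dyaw deg 0.65
```

Both cameras agree the tray is 2 mm short of centre, with yaw good. One more 2 mm push.

arm_command:
  commands:
    - [8.5,[0,4,0],0]
    - [8.5,[0,4,0],0]
    - [8.5,[0,4,-2],0]
    - [8.5,[0,4,-3],0]
    - [8.5,[0,4,-3],0]
    - [8.5,[0,3,-3],0]
    - [8.5,[0,0,0],0]
    - [8.5,[0.07,0.8,0],0]
    - [8.5,[0.03,0.4,0],0]
    - [8.5,[0.02,0.3,0],0]
    - [8.5,[0.02,0.21,0],0]
    - [8.5,[0,0,0],0]

```text
clock: 21.95
position: [0.5095, 0.1016, 0.079]
ee_rot: [0.704, -0.704, 0.063, -0.064]
contact_force: [-0.1, 0.2, -0.6]
width: 0.0852
```

```bash
python3 st.py
```

```text
21.95 [509.5 101.6  79. ] yaw deg -10.44 x' y' 0.3 -79.1 [-0.1  0.2 -0.6]
```

arm_command:
  commands:
    - [8.5,[0,0.05,0],0]
    - [8.5,[-0.1,-1.5,0],0]
    - [8.5,[0,-3,3],0]
    - [8.5,[0,-4,3],0]
    - [8.5,[0,-4,3],0]
    - [8.5,[0,-4,2],0]
    - [8.5,[0,-4,0],0]
    - [8.5,[0,-4,0],0]
    - [8.5,[0,0,0],0]

```text
clock: 22.85
position: [0.5078, -0.1483, 0.1885]
ee_rot: [-0.703, 0.705, -0.065, 0.066]
contact_force: [-0.6, 1.2, -0.7]
width: 0.085
```

```bash
python3 st.py; python3 look.py top top16 100 480 80 320; for t in 130 150 170; do python3 meas.py pics/top16.npz $t 18|sed -n '1p;3p'; done;python3 look.py side side16 130 480 60 400; python3 plane.py pics/side16.npz 290 345 240 262
```

```text
22.85 [ 507.8 -148.3  188.5] yaw deg -10.72 x' y' 43.5 -325.3 [-0.6  1.2 -0.7]
22.9 [ 0.5073 -0.1457  0.1882] [-0.09327101  0.51086719 -0.30680433]
tray ((522.8297729492188, 178.70196533203125), (133.6033172607422, 182.88034057617188), 79.91726684570312)
tray-case: x' -0.6 y' -0.6
tray ((522.9152221679688, 179.19955444335938), (135.53207397460938, 183.28463745117188), 80.351318359375)
tray-case: x' -0.6 y' -0.1
tray ((522.815185546875, 178.60739135742188), (137.65174865722656, 183.2894287109375), 80.35533905029297)
tray-case: x' -0.6 y' -0.7
22.95 [ 0.5071 -0.144   0.188 ] [ 0.34778069 -0.43568087 -0.88670931]
924 c [0.518  0.1742 0.0742] n [ 0.003 -0.006  1.   ] tilt deg 0.4 rms 0.0009
```

View pics/top16.png

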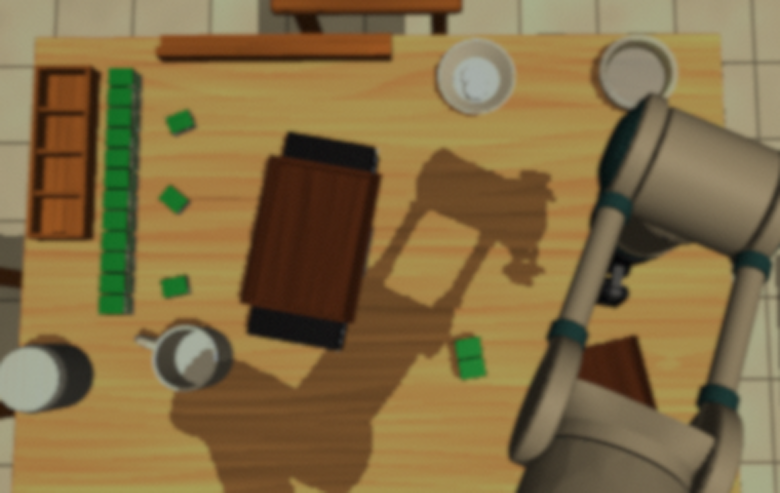

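View pics/side16.png

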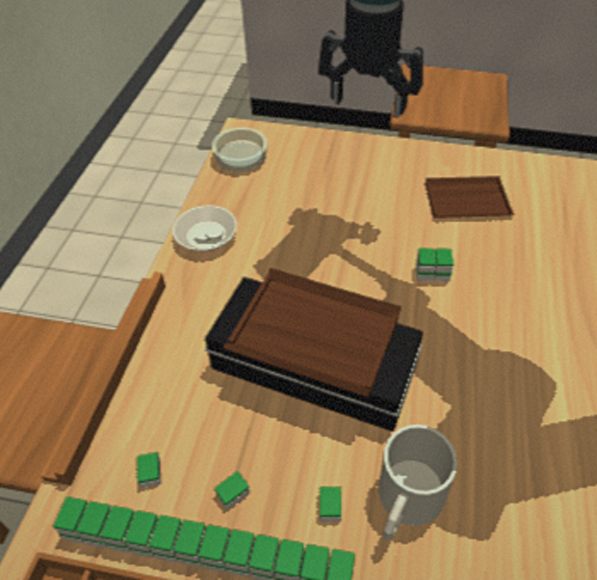

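```bash
python3 -c "
from rig import manip
print(manip.sign_off())"
```

```text
the job is handed in; nothing more can be done
None
```

The tray is on top of the case, right way up and let go. I handed the job in at about 23 s; sign-off reports no verdict.

- **How it went:** I pushed the large tray square with the right-hand edge until its rim hung 39 mm over. I then pinched that rim, lifted the tray and carried it to the case.
- **Tilted carry:** The moves allow no gripper tilt, so the tray turned in the jaws and was carried tilted, at about 40° near the case. I landed its far edge on the case and lowered it flat (0.6° when I let go). It lay about 10 mm off centre, so I centred it with two light pushes.
- **Last checks:**
  - By the top camera the tray is within about 1 mm of the case centre (-0.6 mm along, -0.1 to -0.7 mm across).
  - By the same camera its yaw is within about 0.7° of the case; the side camera shows the tray 0.4° from level.
  - The bystanders look untouched in the final pictures; I did not measure them. The small look-alike tray has not moved, and the gripper is clear of everything.
- **What disagreed:** The first side-camera reading put the case about 7 mm off from the top camera. A proper outline fit brought the two within about 1 mm. Before the last push, the side-camera fit showed 0.65° more yaw and was a poor match, so I relied on the top camera.
- **Grip during lowering:** Only about the top 4 mm of the rim seemed to be held, but it did not slip.

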